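Lay out a spare-parts kit on its outline plates

TASK

Lay out the repair kit on the bench: set each of the four loose spare parts (brass hexagon nut, black roller, red relay box, green pipe tee) flat and the same way up as it lies now on the kit plate that shows its outline, centred on that outline, with the relay box and the tee turned as drawn, so that the tee's branch points the way the drawn branch points. Set the parts down, do not drop them, and leave the tape roll and the box cutter where they lie.

Things in the scene. Friction and masses are not known exactly. Their poses are not given: they have to be found in the camera images.
- hex_nut: loose brass hexagonal nut blank, solid, 46 mm across flats (53 mm across corners), 34 mm high, 0.18 to 0.35 kg, dark disc on its top. Origin: centre of the underside; z up; x is normal to one pair of flats (also at every 60 degrees). May stand at any yaw on its plate.
- roller: loose black plastic roller standing on end, a cylinder 58 mm in diameter, 34 mm high, steel hub ring drawn on top, 0.13 to 0.25 kg. Origin: centre of the underside; z up.
- relay_box: loose red relay box, a block 64 mm (its x) by 36 mm (its y) by 34 mm high, white label on top, 0.1 to 0.21 kg. Origin: centre of the underside; z up. May lie on its outline either way round.
- pipe_tee: loose green pipe tee lying flat, 34 mm high at its sockets (barrel 29 mm thick), 0.08 to 0.17 kg. Run 76 mm long along its x, axis at y = -33 mm; branch points to +y, mouth at y = 0. Spans x -38..38, y -50..0; at x = 0 it is 47.5 mm wide in y (-47.5..0) and can be gripped so. Origin: at underside level below the branch mouth, not the tee's middle; z up.
- plate_hex: fixed blue kit plate, 96 x 96 x 8 mm, white top with a filled life-size outline: a yellow hexagon, centred on the plate. Origin: centre of the plate's underside; z up.
- plate_roller: fixed blue kit plate, 96 x 96 x 8 mm, white top with a filled life-size outline: a black round ring with a white centre, centred on the plate. Origin: centre of the plate's underside; z up.
- plate_box: fixed blue kit plate, 96 x 96 x 8 mm, white top with a filled life-size outline: a red rectangle 68 x 40 mm, centred on the plate, long along the plate's x. Origin: centre of the plate's underside; z up.
- plate_tee: fixed blue kit plate, 96 x 96 x 8 mm, white top with a filled life-size outline: a green tee, its run along the plate's x and its branch pointing to the plate's +y; as drawn, the tee's origin (branch mouth) lies over plate x = 0, y = +25 mm, axes parallel to the plate's. Origin: centre of the plate's underside; z up.
- tape_roll: bystander: brown roll of tape lying flat, 52 mm outside diameter, 19 mm high, loose; must stay where it is. Origin: centre of the underside.
- box_cutter: bystander: orange box cutter lying flat, 110 x 24 x 16 mm, with a 15 mm steel tip at its -x end, long along its x, loose; must stay where it is. Origin: centre of the underside.
Not all that is in view belongs to the job. Several things have the shape of the relay_box; the one meant has the colours described above.

How it is judged:
By the outcome, as a careful person would: the job done as asked, in the order asked, and still so for the second after the job is handed in, with the robot touching nothing.
It also fails if it takes over 112 s, if anything falls off the work surface, if the arm or the gripper's body presses on something with over 40 N, if the wrist force passes 120 N, or if a joint passes its speed limit or range.

ROBOT

A 6-joint arm with a two-finger parallel gripper is mounted at the origin on the work surface. World frame = base frame: x ahead of the robot, y to its left, z up, the work surface at z = 0. Lengths are in m, angles in rad, forces in N, time in s.
With the tool pointing down it reaches from about 0.375 to 0.975 m from the base axis. Payload 3.8 kg.
Tool frame: the origin (TCP) lies on the centre line of the jaws, within the pads' length; the fingertips stand 14 mm ahead of it and the grasp point (between the pads) lies 5 mm behind it (ctrl.tip_reach is the distance from the TCP to the fingertips, in m); y points along the fingers, x is the direction in which the jaws open and shut, and the axes are right-handed (so a half turn about y gives the same grasp; the last joint's range is limited). The gripper opens to 85 mm and grips with 20 to 120 N. Pads are 22 mm wide; open, the fingers measure 114 mm over their backs; the gripper's body (76 mm by 85 mm) begins 54 mm behind the grasp point. The pads swing forward as they close: fully open they stand 13 mm farther back than shut.
Start: joints at [-1.191, 0.264, 1.604, -0, 1.274, -0.037], TCP at [0.273, -0.617, 0.245] pointing down, gripper open.
Joint ranges: [-2.63, 2.63], [-0.94, 2.18], [0.31, 2.57], [-1.31, 4.45], [0, 2.66], [-2.55, 2.55]. Speed limits (rad/s): [2.57, 2.57, 3.14, 3.14, 3.14, 3.14].

INTERFACE

Orientations are given as a rotation vector (axis times angle).
In Python, from rig import ctrl gives the robot as it stands. Calls block until the motion is done:
- ctrl.move_pose(position, orientation): joint-space move of the TCP to a pose.
- ctrl.movel(position, rotation=None, max_speed=0.15): straight line of the TCP; rotation=None keeps the orientation; max_speed is the mean speed in m/s.
- ctrl.set_joints(angles): joint-space move.
- ctrl.command_gripper(opening, grip_force=None): finger opening in m; grip_force is the grip in N (None keeps the last); returns when the fingers have stopped.
- ctrl.pause(seconds).
- ctrl.solve_ik(position, orientation): joint angles nearest the present ones, or None.
- ctrl.read_camera(name): name is "scene" or "side" or "wrist"; returns a dict with "frame" (480x640x3 uint8, blue, green, red), "vertical_fov" (degrees; the focal length in pixels is half the picture's height over the tangent of half this angle, whatever the lens; pixels are square), "cx", "cy" (the principal point, pixels), "world_from_camera" (4x4, takes a point from camera to world coordinates); the wrist camera has in their place "hand_eye" (4x4, takes a point from camera to tool coordinates, whose origin is the TCP and whose axes are the tool frame's). Camera axes: x right, y down, z forward; pixel columns grow to the right and rows downward; lengths in m; the calibration is good to about 2 mm. A picture is of the moment at which its call begins: read the wrist's pose just before it. There is no depth.
A pose or a line that the arm cannot do raises ctrl.PlanningError and nothing moves.
- ctrl.close_job(): hands the job in, once; it reports no verdict.
Readings, each from a call of its own:
- ctrl.current_time(): time.
- ctrl.current_q(): joint angles.
- ctrl.current_joint_vel(): joint speeds.
- ctrl.current_joint_efforts(): joint torques, N m.
- ctrl.current_tool_pos(): TCP position.
- ctrl.current_tcp_rot(): TCP orientation.
- ctrl.current_contact_force(): force on the tool from outside, world axes, zero at the start.
- ctrl.current_torque(): the same for the moment, N m.
- ctrl.current_opening(): finger opening in m.
Only numpy, scipy, OpenCV 4.12 (cv2) and the standard library are available. Lean on these libraries where they do the work, as an engineer would, in place of code of your own. Each camera call takes 0.05 s, during which the arm holds its last target. There are 200 camera calls.

## Working session

There is one attempt and no reset: what is moved stays moved. The work goes in short steps, each a Python script; the robot and the scene stay as the last script left them, time stands still between calls to the robot, and variables do not carry over. Pictures are saved under pics/ and viewed, about 12 in all and at most 16, crops included, and the job is handed in when it is done.

```bash
ls; mkdir -p pics
python3 - <<'E'
from rig import ctrl
import cv2,numpy as np
for n in("scene","side","wrist"):
    d=ctrl.read_camera(n); cv2.imwrite(f"pics/{n}0.png",d["frame"])
    print(n,{k:(np.round(v,4).tolist() if hasattr(v,'shape') else v) for k,v in d.items() if k!="frame"})
print(ctrl.current_time(),ctrl.tip_reach,ctrl.current_tcp_rot())
E
```

```text
pics
scene {'vertical_fov': 50.985227584428095, 'cx': 320.48579883745924, 'cy': 236.8315601024213, 'world_from_camera': [[0.263, 0.7614, -0.5925, 1.3687], [0.9648, -0.2119, 0.1559, -0.2601], [-0.0069, -0.6126, -0.7903, 1.1326], [0.0, 0.0, 0.0, 1.0]]}
side {'vertical_fov': 55.56997322817374, 'cx': 322.7215926676371, 'cy': 244.30736641713722, 'world_from_camera': [[-0.9986, -0.048, 0.0212, 0.5052], [-0.05, 0.7483, -0.6615, 0.6284], [0.0159, -0.6616, -0.7497, 0.8053], [0.0, 0.0, 0.0, 1.0]]}
wrist {'vertical_fov': 68.76664910700082, 'cx': 320.8928237906387, 'cy': 232.3092540785243, 'hand_eye': [[1.0, -0.0004, 0.0003, 0.001], [-0.0004, -0.3011, 0.9536, -0.1293], [-0.0003, -0.9536, -0.3011, 0.0781], [0.0, 0.0, 0.0, 1.0]]}
0.15 0.014 [-1.37699505  0.89798973 -0.89559545]
```

View pics/scene0.png

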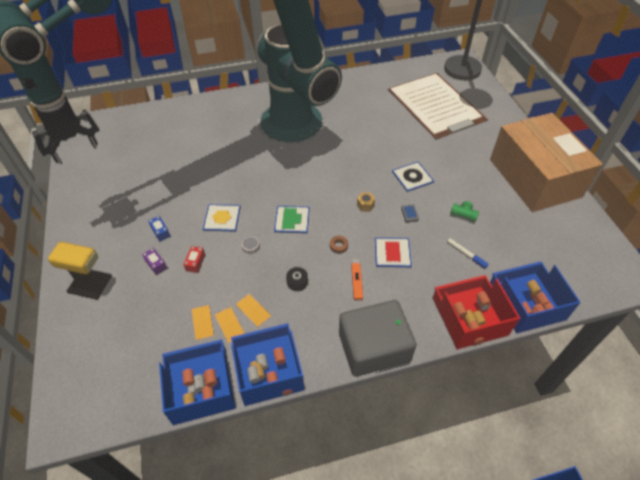

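View pics/side0.png

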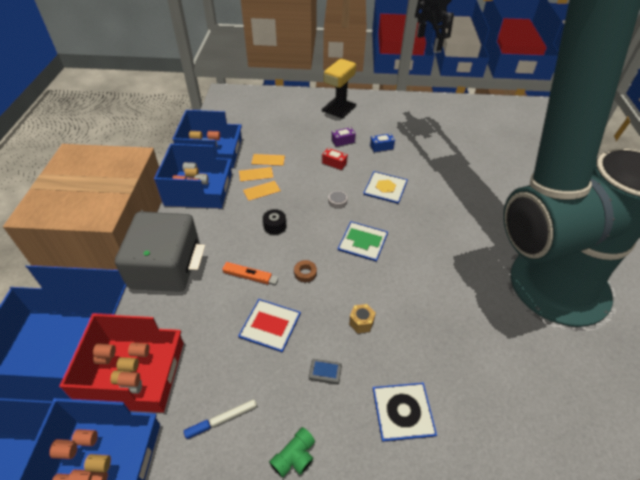

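The scene and side views show all parts: nut at (366,201) and (362,318), roller (297,278) and (274,221), red box (194,259) and (335,158), tee (465,211) and (293,452). The four plates, tape roll and cutter are also visible. The decoys are the blue and purple boxes and a grey ring.

```bash
cat > h.py <<'E'
from rig import ctrl
import cv2,numpy as np
from scipy.spatial.transform import Rotation as R
def rot(psi):
    c,s=np.cos(psi),np.sin(psi)
    return R.from_matrix(np.array([[c,0,-s],[s,0,c],[0,-1,0]])).as_rotvec()
def psi_now():
    x=R.from_rotvec(ctrl.current_tcp_rot()).as_matrix()[:,0]; return np.arctan2(x[1],x[0])
def cam(name):
    if name=="wrist":
        T=np.eye(4);T[:3,3]=ctrl.current_tool_pos();T[:3,:3]=R.from_rotvec(ctrl.current_tcp_rot()).as_matrix()
    d=ctrl.read_camera(name)
    d["T"]=T@d["hand_eye"] if name=="wrist" else np.array(d["world_from_camera"])
    d["f"]=240/np.tan(np.radians(d["vertical_fov"])/2)
    return d
def rays(d,px):
    px=np.asarray(px,float).reshape(-1,2)
    v=np.c_[(px[:,0]-d["cx"])/d["f"],(px[:,1]-d["cy"])/d["f"],np.ones(len(px))]
    return d["T"][:3,3],v@d["T"][:3,:3].T
def toplane(d,px,z):
    o,v=rays(d,px); return o+v*((z-o[2])/v[:,2])[:,None]
E
python3 - <<'E'
from h import *
np.set_printoptions(precision=4,suppress=True)
A=cam("scene");B=cam("side")
P=dict(nut=((366,201),(362,318),.03),roller=((297,278),(274,221),.03),relay=((194,259),(335,158),.02),tee=((465,211),(293,452),.02),phex=((222,217),(386,187),.008),ptee=((292,219),(363,240),.008),pbox=((393,252),(270,324),.008),prol=((413,176),(404,411),.008),tape=((339,243),(305,271),.01),cut=((357,280),(250,273),.01))
for k,(a,b,z) in P.items(): 
    p,q=toplane(A,[a],z)[0],toplane(B,[b],z)[0]; print(k,p[:2],q[:2],np.hypot(*p[:2]))
print(psi_now())
E
```

```text
nut [0.4497 0.1209] [0.4393 0.1347] 0.4656353991796393
roller [ 0.6567 -0.1373] [ 0.6461 -0.1219] 0.6708959143406359
relay [ 0.516  -0.3908] [ 0.5094 -0.3844] 0.647312562673238
tee [0.5556 0.3889] [0.5533 0.3919] 0.6781349071909613
phex [ 0.3777 -0.2961] [ 0.3713 -0.287 ] 0.4799567550354658
ptee [ 0.4401 -0.1008] [ 0.4335 -0.0947] 0.4514690806681901
pbox [0.6303 0.1406] [0.6232 0.146 ] 0.6458259481928251
prol [0.3716 0.3023] [0.3644 0.3087] 0.4790795408313382
tape [0.562  0.0055] [0.5628 0.0079] 0.5620395687365546
cut [0.6923 0.0164] [0.6831 0.021 ] 0.6925354539194484
-1.1540114111219553
```

```bash
cat > tour.py <<'E'
from h import *
import pickle
S=dict(relay=(.513,-.388),phex=(.375,-.292),ptee=(.437,-.098),roller=(.651,-.130),pbox=(.627,.143),pbox2=(.627,.143),nut=(.445,.128),prol=(.368,.306),tee=(.554,.390))
out={}
for k,p in S.items():
    psi=np.arctan2(p[1],p[0])+(np.pi/2 if k=="pbox" else -np.pi/2 if k=="pbox2" else 0)
    ctrl.move_pose([p[0]-.026*np.sin(psi),p[1]+.026*np.cos(psi),.22],rot(psi)); ctrl.pause(.15)
    out[k]=cam("wrist")
pickle.dump(out,open("tour.pkl","wb")); print(ctrl.current_time())
ims=[cv2.resize(out[k]["frame"],(266,200),interpolation=cv2.INTER_AREA) for k in S]
cv2.imwrite("pics/tour.png",np.vstack([np.hstack(ims[i:i+3]) for i in (0,3,6)]))
E
python3 tour.py
```

```text
12.875
```

View pics/tour.png

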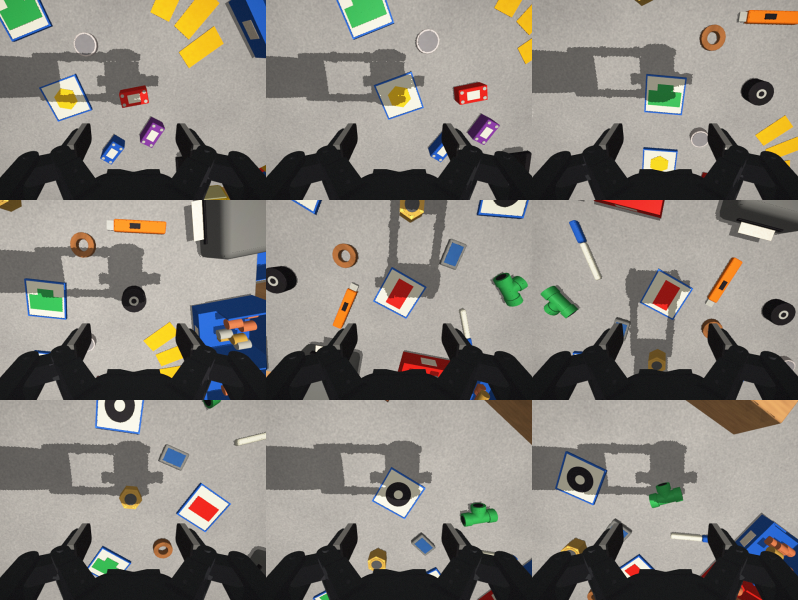

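Each target lies near the centre of its own view. The shadow falls on several of them, so I'll mask by hue and saturation. Prism footprints come from intersecting the silhouette cast onto the top and bottom planes.

```bash
cat > vis.py <<'E'
from h import *
HSV=dict(nut=((12,90,40),(32,255,255)),roller=((0,0,0),(180,255,52)),relay=((172,120,40),(6,255,255)),tee=((50,100,25),(80,255,255)),
  phex=((20,110,60),(35,255,255)),pbox=((172,120,40),(6,255,255)),ptee=((50,100,40),(80,255,255)),prol=((0,0,0),(180,255,52)),rim=((100,130,40),(125,255,255)),
  tape=((5,80,30),(15,215,200)),cut=((5,190,60),(18,255,255)))
HT=dict(nut=.034,roller=.034,relay=.034,tape=.019,cut=.016,rim=.008)
def mask(im,k):
    hsv=cv2.cvtColor(im,cv2.COLOR_BGR2HSV); lo,hi=HSV[k]
    if lo[0]>hi[0]: return cv2.inRange(hsv,(lo[0],)+lo[1:],(180,)+hi[1:])|cv2.inRange(hsv,(0,)+lo[1:],hi)
    return cv2.inRange(hsv,lo,hi)
def blob(d,k,near,zz,tol=.03):
    """contour of k's colour nearest to world point near, whole in view"""
    m=mask(d["frame"],k); m=cv2.morphologyEx(m,cv2.MORPH_CLOSE,np.ones((3,3)))
    best=None
    for c in cv2.findContours(m,cv2.RETR_EXTERNAL,cv2.CHAIN_APPROX_NONE)[0]:
        x,y,w,h=cv2.boundingRect(c)
        if cv2.contourArea(cv2.convexHull(c))<250 or x<2 or y<2 or x+w>637 or y+h>478: continue
        p=toplane(d,[(x+w/2,y+h/2)],zz)[0,:2]; e=np.hypot(*(p-near))
        if e<tol and (best is None or e<best[0]): best=(e,c)
    return None if best is None else best[1].reshape(-1,2)
def mm(d,c,z): return (toplane(d,c,z)[:,:2]*1000).astype(np.float32)
def prism(d,k,near,h0=0.,hkey=None):
    h=HT[hkey or k]; c=blob(d,k,near,h0+h/2)
    if c is None: return None
    off=np.float32(np.array(near)*1000)
    a,b=[cv2.convexHull(mm(d,c,z)-off) for z in (h0,h0+h)]
    _,P=cv2.intersectConvexConvex(a,b); return rect(P.reshape(-1,2)+off)
def rect(P):
    """centre (m), long side, short side (mm), heading of long side, vector area-centroid minus centre"""
    P=np.float32(P);m0=P.mean(0);(c,(w,h),_),b=(r:=cv2.minAreaRect(P-m0)),cv2.boxPoints(r)
    e=[b[1]-b[0],b[2]-b[1]]; e.sort(key=lambda v:-np.hypot(*v))
    M=cv2.moments((P-m0).reshape(-1,1,2)); g=np.array([M["m10"],M["m01"]])/M["m00"]
    return (np.array(c)+m0)/1000,np.hypot(*e[0]),np.hypot(*e[1]),np.arctan2(e[0][1],e[0][0])%np.pi,(g+m0)/1000,g-np.array(c)
def flat(d,k,near,z):
    c=blob(d,k,near,z); return None if c is None else rect(mm(d,c,z))
def measure(d,k,near,h0=0.):
    if k in("tee",): return flat(d,k,near,h0+.017)
    if k in("phex","pbox","ptee","prol"): return flat(d,k,near,.008)
    return prism(d,k,near,h0)
def show(n,r): print(n,"c",np.round(r[0]*1000,1),"LxS %.1f x %.1f yaw %.2f"%(r[1],r[2],np.degrees(r[3])),"g",np.round(r[4]*1000,1),np.round(r[5],1))
E
cat > m1.py <<'E'
from vis import *
import pickle
o=pickle.load(open("tour.pkl","rb"))
near=dict(nut=(.440,.130),roller=(.651,-.130),relay=(.513,-.388),tee=(.554,.39),phex=(.375,-.292),ptee=(.437,-.098),pbox=(.627,.143),prol=(.368,.306),tape=(.562,.007),cut=(.688,.02))
for k,p in near.items():
    for f,d in o.items():
        r=measure(d,k,p)
        if r: show(k+" in "+f+":",r)
        if k[0]=="p":
            r=prism(d,"rim",p)
            if r: show("   rim "+k+" in "+f,r)
E
python3 m1.py
```

```text
nut in pbox2: c [444.1 124.2] LxS 46.1 x 42.8 yaw 100.24 g [443.  123.4] [-1.1 -0.8]
nut in nut: c [441.5 123.1] LxS 51.5 x 46.1 yaw 10.84 g [441.2 123. ] [-0.3 -0.1]
nut in prol: c [439.  125.4] LxS 46.2 x 45.8 yaw 41.01 g [440.  123.7] [ 1.  -1.7]
nut in tee: c [434.3 134.9] LxS 47.5 x 21.1 yaw 21.82 g [436.1 133.8] [ 1.7 -1.1]
roller in ptee: c [ 651.1 -137.1] LxS 54.8 x 54.8 yaw 167.20 g [ 651.1 -137. ] [0.  0.1]
roller in roller: c [ 651.1 -136.7] LxS 55.3 x 54.8 yaw 12.72 g [ 650.8 -136.7] [-0.3  0. ]
roller in pbox2: c [ 650.9 -137.4] LxS 54.5 x 54.4 yaw 24.15 g [ 650.9 -137.2] [-0.1  0.2]
relay in relay: c [ 514.5 -391. ] LxS 63.6 x 34.8 yaw 153.94 g [ 514.5 -391. ] [ 0. -0.]
relay in phex: c [ 514.6 -391.3] LxS 62.3 x 34.5 yaw 153.90 g [ 514.5 -391.3] [-0.1 -0. ]
tee in pbox: c [549.5 396.9] LxS 97.5 x 59.7 yaw 50.46 g [553.6 393.1] [ 4.1 -3.9]
tee in pbox2: c [547.7 397.6] LxS 81.2 x 69.5 yaw 50.40 g [552.2 393.1] [ 4.5 -4.5]
tee in prol: c [551.4 394.9] LxS 91.2 x 59.9 yaw 49.92 g [555.8 392.6] [ 4.4 -2.4]
tee in tee: c [549.8 391.5] LxS 79.3 x 52.9 yaw 49.87 g [553.5 388.
[... 2013 characters left out ...]
g [366.8 302.8] [-0.  0.]
tape in ptee: c [565.9   3.2] LxS 50.5 x 49.6 yaw 70.12 g [565.8   3.3] [-0.1  0.1]
tape in roller: c [565.7   3.6] LxS 50.2 x 49.8 yaw 30.27 g [565.6   3.4] [-0.1 -0.1]
tape in pbox: c [565.8   3.1] LxS 50.0 x 49.7 yaw 50.11 g [565.7   3. ] [-0.1 -0.2]
tape in pbox2: c [570.2   9. ] LxS 50.7 x 33.4 yaw 140.97 g [568.9   7.5] [-1.3 -1.6]
tape in nut: c [565.7   2.5] LxS 49.3 x 47.9 yaw 15.96 g [565.9   2.5] [0.1 0. ]
cut in roller: c [694.1  15.4] LxS 107.9 x 22.5 yaw 165.92 g [694.1  15.4] [-0.  0.]
cut in pbox: c [694.4  15.3] LxS 105.5 x 22.0 yaw 165.96 g [694.6  15.2] [ 0.2 -0.1]
cut in pbox2: c [693.9  15. ] LxS 108.2 x 20.5 yaw 165.84 g [693.9  15. ] [0.1 0. ]
```

Wrist measurements agree to within about 0.5 mm between views, and plate outlines match their rims. The tee still needs one view symmetric about its run. I'll take that now, then do the nut.

```bash
cat > act.py <<'E'
from vis import *
D=np.pi/180
def look(p,psi,z=.22):
    ctrl.move_pose([p[0]-.026*np.sin(psi),p[1]+.026*np.cos(psi),z],rot(psi)); ctrl.pause(.15); return cam("wrist")
def say(t): print("%-10s t=%.1f z=%.4f open=%.4f F=%s"%(t,ctrl.current_time(),ctrl.current_tool_pos()[2],ctrl.current_opening(),np.round(ctrl.current_contact_force(),1)))
def pick(p,psi,pre,zg=.017,F=45,up=.16):
    ctrl.command_gripper(pre)
    ctrl.move_pose([*p,.12],rot(psi)); ctrl.movel([*p,.05],max_speed=.2); ctrl.movel([*p,zg],max_speed=.07); say("down")
    ctrl.command_gripper(0.0,F); say("gripped")
    ctrl.movel([*p,up],max_speed=.15); say("lifted")
def place(p,psi,rel,zg=.017,up=.16):
    ctrl.move_pose([*p,up],rot(psi)); ctrl.movel([*p,.045],max_speed=.18); ctrl.movel([*p,zg+.0083],max_speed=.03); ctrl.pause(.2); say("set")
    ctrl.command_gripper(rel); say("released"); ctrl.pause(.2)
    ctrl.movel([*p,.07],max_speed=.08); ctrl.movel([*p,up],max_speed=.25); say("clear")
E
python3 - <<'E'
from act import *
d=look((.5495,.3920),49.87*D); show("tee",measure(d,"tee",(.5495,.392))); cv2.imwrite("pics/tee1.png",d["frame"])
pick((.4413,.1231),-19.1*D,.064)
place((.3747,-.2977),-18.2*D,.066)
d=look((.3747,-.2977),-18.2*D); show("nut",prism(d,"nut",(.3747,-.2977),.008)); cv2.imwrite("pics/nut1.png",d["frame"])
E
python3 -c "
import cv2,numpy as np
cv2.imwrite('pics/a.png',np.hstack([cv2.imread('pics/%s.png'%n)[100:400,120:520] for n in('tee1','nut1')]))"
```

```text
tee c [550.2 392.5] LxS 78.7 x 52.9 yaw 49.72 g [553.5 389.9] [ 3.2 -2.6]
down       t=16.1 z=0.0166 open=0.0641 F=[ 0.4 -0.9 -0.2]
gripped    t=16.4 z=0.0175 open=0.0452 F=[ 0.6 -0.1  1.5]
lifted     t=17.5 z=0.1588 open=0.0450 F=[-0.2  0.5 -2. ]
set        t=20.9 z=0.0255 open=0.0452 F=[-3.1  3.4  5.3]
released   t=21.2 z=0.0253 open=0.0660 F=[-0.1  0.   0.3]
clear      t=22.6 z=0.1602 open=0.0657 F=[-0.4  0.4 -0.3]
nut c [ 375.8 -296.9] LxS 53.9 x 46.4 yaw 73.11 g [ 375.8 -296.5] [0.1 0.4]
```

View pics/a.png

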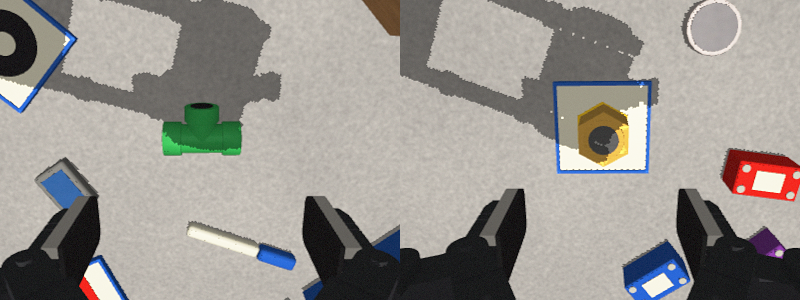

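The tee is seen symmetrically, its branch up and clear of neighbours. The nut sits flat inside its plate at about (603,135) in the crop, within roughly 1 mm. Next are the roller and relay box.

Run:
```python
from act import *
p=(.651,-.1369); ps=np.arctan2(p[1],p[0])
pick(p,ps,.076)
q=(.3669,.3031); qs=np.arctan2(q[1],q[0])
place(q,qs,.078)
d=look(q,qs); show("roller",prism(d,"roller",q,.008)); cv2.imwrite("pics/r1.png",d["frame"])
p=(.5145,-.3911)
pick(p,63.94*D,.050)
q=(.6270,.1408)
place(q,73.05*D,.054)
d=look(q,73.05*D); show("relay+outline",prism(d,"relay",q,.008)); cv2.imwrite("pics/b1.png",d["frame"])
cv2.imwrite('pics/b.png',np.hstack([cv2.imread('pics/%s.png'%n)[100:400,120:520] for n in('r1','b1')]))
```

```text
down       t=25.8 z=0.0164 open=0.0759 F=[ 0.1 -0.1  0.9]
gripped    t=26.1 z=0.0178 open=0.0570 F=[-0.1  0.4  1.6]
lifted     t=27.2 z=0.1585 open=0.0571 F=[ 0.9  0.  -2.1]
set        t=30.9 z=0.0257 open=0.0569 F=[-3.4 -1.8  5.6]
released   t=31.2 z=0.0252 open=0.0777 F=[-0.4 -0.5  0. ]
clear      t=32.6 z=0.1602 open=0.0782 F=[-0.3 -0.4 -0.4]
roller c [366.5 303.8] LxS 57.8 x 55.1 yaw 129.64 g [366.3 304.2] [-0.2  0.3]
down       t=37.3 z=0.0165 open=0.0501 F=[-0.4  0.1 -0.1]
gripped    t=37.6 z=0.0175 open=0.0352 F=[0.8 0.  0.4]
lifted     t=38.7 z=0.1585 open=0.0354 F=[-0.   0.8 -2. ]
set        t=42.5 z=0.0255 open=0.0353 F=[-4.2 -0.7  5.4]
released   t=42.8 z=0.0252 open=0.0540 F=[0.1 0.3 0.2]
clear      t=44.2 z=0.1606 open=0.0540 F=[ 0.3  0.  -1.2]
relay+outline c [625.3 141.4] LxS 64.4 x 35.5 yaw 162.16 g [625.2 141.3] [-0.  -0.1]
```

View pics/b.png

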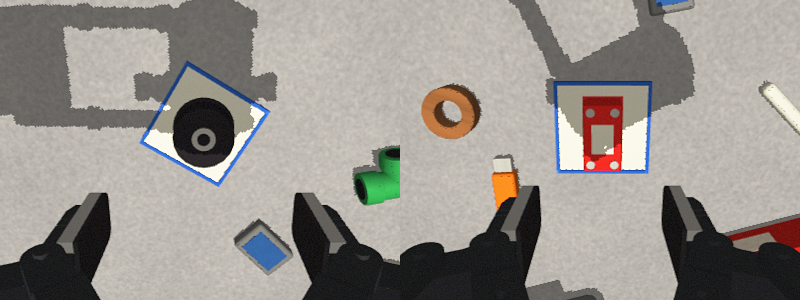

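Roller and box are flat and centred to the eye. The roller is at (204,139) and the box at (602,135) in the crop. Tee next, then check views from the opposite side, since an outline showing under a part biases the near edge.

Run:
```python
from act import *
u=lambda a:np.array([np.cos(a*D),np.sin(a*D)])
pick(np.array([.5502,.3925])+.00125*u(139.8),139.8*D,.062)
q=np.array([.43605,-.10095]); qs=71.95
place(q+.00125*u(qs),qs*D,.064)
# views: tee along its axes, others from the opposite side
V=dict(tee=(q,-18*D),relay=((.6270,.1408),-107*D),relay2=((.6270,.1408),-17*D),roller=((.3669,.3031),-140*D+np.pi/2),nut=((.3747,-.2977),110*D),nut2=((.3747,-.2977),-110*D))
ims=[]
for k,(p,ps) in V.items():
    try:d=look(p,ps)
    except ctrl.PlanningError as e: print(k,"no");continue
    n=k.rstrip("2"); r=measure(d,n,p,.008)
    if r: show(k,r); print("   err tool x,z mm",np.round([(r[0]-p)@[np.cos(ps),np.sin(ps)]*1e3,(r[0]-p)@[-np.sin(ps),np.cos(ps)]*1e3],1))
    cv2.imwrite(f"pics/v_{k}.png",d["frame"]); ims.append(cv2.resize(d["frame"][130:330,200:440],(264,220)))
    import pickle; pickle.dump(d,open(f"v_{k}.pkl","wb"))
while len(ims)<6: ims.append(ims[0]*0)
cv2.imwrite("pics/c.png",np.vstack([np.hstack(ims[:3]),np.hstack(ims[3:6])])); print(ctrl.current_time())
```

```text
down       t=47.2 z=0.0164 open=0.0614 F=[-0.1 -0.1 -0.1]
gripped    t=47.5 z=0.0177 open=0.0463 F=[0.3 0.3 0.8]
lifted     t=48.6 z=0.1585 open=0.0462 F=[ 0.  -0.1 -0.3]
set        t=52.2 z=0.0255 open=0.0463 F=[-2.7  1.8  5.9]
released   t=52.5 z=0.0252 open=0.0640 F=[-0.1  0.9  0.1]
clear      t=53.9 z=0.1602 open=0.0639 F=[-0.4  0.1  0.1]
tee c [437.2 -98.6] LxS 78.6 x 55.6 yaw 162.00 g [ 436.3 -101.5] [-0.9 -2.9]
   err tool x,z mm [0.4 2.6]
relay c [628.1 140.4] LxS 64.6 x 35.7 yaw 163.03 g [628.1 140.2] [-0.  -0.2]
   err tool x,z mm [0.  1.2]
relay2 c [626.6 142.3] LxS 63.2 x 36.0 yaw 162.93 g [626.7 142.2] [ 0.1 -0. ]
   err tool x,z mm [-0.8  1.3]
roller c [369.  303.2] LxS 57.6 x 55.8 yaw 42.56 g [369.  303.8] [-0.   0.5]
   err tool x,z mm [1.2 1.7]
nut no
nut2 c [ 376.7 -297.8] LxS 51.8 x 47.2 yaw 70.06 g [ 376.7 -298. ] [-0.  -0.2]
   err tool x,z mm [-0.6  2. ]
62.8
```

View pics/c.png

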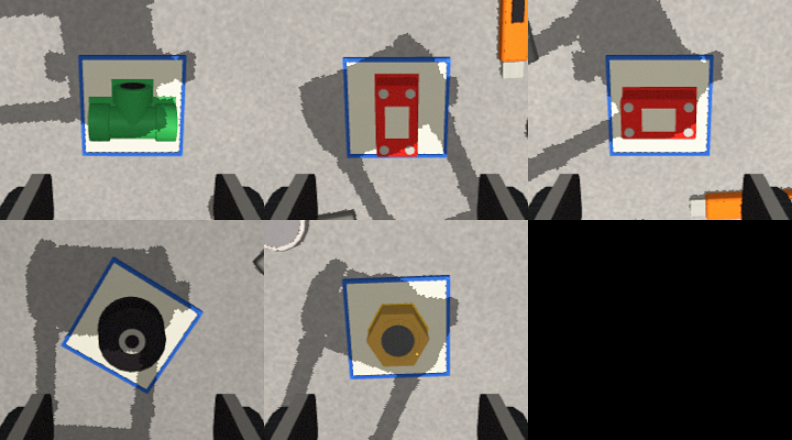

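In the crops all four parts lie flat inside their plates. The tee's branch points as drawn, with its mouth at (132,85). Opposed views of the relay box differ by +1.8 and +1.2 mm, always toward the camera. That makes it a measuring bias of about 1.3 mm, and the real offsets are under about 1 mm. A last check on the bystanders, then I'll hand in.

Run:
```python
from act import *
d=look((.63,.01),0.,.24)
for k,p in dict(tape=(.5658,.0032),cut=(.694,.0152)).items():
    r=measure(d,k,p); show(k,r) if r else print(k,None)
s=cam("scene"); cv2.imwrite("pics/end.png",s["frame"][130:330,120:520])
print(ctrl.current_time(),np.round(ctrl.current_contact_force(),1));
```

```text
tape c [566.2   3.4] LxS 49.3 x 49.0 yaw 175.64 g [565.7   3.2] [-0.5 -0.2]
cut c [693.9  15.4] LxS 106.8 x 21.8 yaw 165.96 g [693.9  15.4] [ 0. -0.]
64.575 [0.3 0.4 0.2]
```

View pics/end.png

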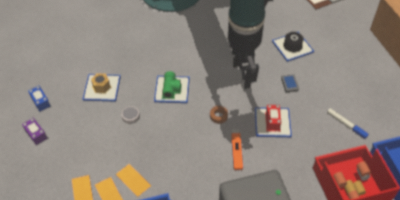

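The scene view shows all four parts on their plates, with the tape roll at (219,115) and the cutter at (237,150) undisturbed.

```bash
python3 -c "
from rig import ctrl
ctrl.close_job(); print(ctrl.current_time())"
```

```text
the job is handed in; nothing more can be done
the job is handed in; nothing more can be done
```

All four parts are flat on their own kit plates, and I handed the job in at about 65 s of the 112 s allowed. I placed them in the order nut, roller, relay box, tee. Each was held until it touched its plate, with about 5–6 N at contact, and only then released.

- **Placement:** the last wrist views put the nut, roller and box within about 1 mm of their outlines. The relay box is at 163.0° against 163.05° drawn. The tee is at 162.0° against 161.95°, with its branch pointing the drawn way.
- **Readings that disagreed:** raw centre readings were 1–2.6 mm off, always toward the camera. For the relay box, the two opposed views gave +1.8 and +1.2 mm, so I took most of that as a measuring bias from the coloured outline showing under the parts. For the nut and roller I subtracted the same bias, as I had no opposed views. One view of the nut from another side could not be reached.
- **Tee, least certain:** its largest reading, 2.6 mm, is along the branch. I checked that direction only from one side and put the reading down to the same bias. The jaws centre the tee along that direction when they close.
- **Bystanders:** the tape roll and box cutter read within 0.5 mm of where they started. The arm was clear of everything at hand-in.

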